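# Clear the fire engine off the puzzle box and set its key

## Robot

A 6-joint arm with a two-finger parallel gripper is mounted at the origin on the work surface. World frame = base frame: x ahead of the robot, y to its left, z up, the work surface at z = 0. Lengths are in m, angles in rad, forces in N, time in s.
With the tool pointing down it reaches from about 0.35 to 0.85 m from the base axis. Payload 8.1 kg.
Tool frame: the origin (TCP) lies on the mounting face of the last link; the fingertips stand 186 mm ahead of it and the grasp point (between the pads) lies 167 mm ahead of it; z points along the fingers, y is the line along which they close (so a half turn about z gives the same grasp; the last joint's range is limited). The gripper opens to 93 mm and grips with 3 to 60 N. Pads are 15 mm wide; open, the fingers measure 128 mm over their backs; the gripper's body (75 mm by 188 mm) begins 65 mm behind the grasp point.
Start: joints at [1.086, 0.13, 1.488, -0, 1.523, -0.085], TCP at [0.234, 0.553, 0.405] pointing down, gripper open.
Joint ranges: [-2.96, 2.96], [-0.89, 2.26], [0.02, 2.5], [-1.34, 4.48], [0, 2.73], [-2.66, 2.66]. Speed limits (rad/s): [2.39, 2.39, 2.79, 3.14, 3.14, 3.14].

## Interface

Orientations are given as a rotation vector (axis times angle).
In Python, from plant import * gives the robot as it stands. The module is installed in compiled form; this text tells all that it offers.
- The arm moves only by the tool arm_command, never from a script. Its argument "increments" is a list of rows, each a list of 6 numbers: the shift along the tool's x, y, z in units of 0.2 m (1.0 is 0.2 m), then the turn, a rotation vector about the tool's x, y, z in units of pi rad (1.0 is pi rad). A call has exactly 5 rows; each row is the pose to reach, as a shift and turn from the pose commanded when the call began, along the tool's axes at that moment, turning the shorter way round; what a row does not reach only later rows make up. A row lasts 1/8 s, in which the tool goes at most 62.5 mm and 10.7 degrees, less where a joint would pass 70% of its speed; a pose out of reach is approached as far as the arm can. A call with a number of a shift or a turn outside -1 to 1 is refused whole. A call with a gripper value outside its range is refused whole. "fingers" is the closure, from -1 (fully open) to 1 (shut), set as the call begins (left out, the last holds). The fingers move at their own pace and stop on an object; "force" is the grip in N (left out, the last holds). Time passes only in rows, so rows that repeat a pose let the fingers close, or fill a call up. It gives the time, the measured TCP pose, the force, the opening and the grip force at its end, in the units of the state.
- read_state(): the state, without advancing time (a new reading comes with each control period).
- read_camera(name): name is "scene" or "side" or "wrist"; returns a dict with "image" (420x560x3 uint8, red, green, blue), "fx", "fy", "cx", "cy" (pixels), "T" (4x4, takes a point from camera to world coordinates). Camera axes: x right, y down, z forward; pixel columns grow to the right and rows downward; lengths in m; the calibration is good to about 2 mm. The wrist camera is an equidistant fisheye: a pixel r from the principal point sees the ray r / f radians off the axis. A picture is of the moment at which its call begins. There is no depth.
- close_job(): hands the job in; it is judged then, once.
The state is a dict: "t": time; "q": joint angles; "dq": joint speeds; "joint_torque": joint torques, N m; "tool_pos": TCP position; "orientation": TCP orientation; "force": force on the tool from outside, world axes, zero at the start; "wrist_torque": the same for the moment, N m; "opening": finger opening in m; "gripper_force": force on a finger pad.
Only numpy, scipy, OpenCV 4.12 (cv2) and the standard library are available. Lean on these libraries where they do the work, as an engineer would, in place of code of your own. Each camera call takes 0.05 s, during which the arm holds its last target. There are 200 camera calls.

## Task

The black toy fire engine is parked on top of the puzzle box's flap: take it off and park it, released and on its wheels, lengthwise in the middle of the blue mat while the flap is still shut. Then swing the flap open past upright, and turn the wooden key knob inside until its white-tipped end points at the red mark on the lime green gear dial. Leave the flap open, and do not tip or drop the engine, turn the gear dial or shove the other loose toys about.

Things in the scene. Friction and masses are not known exactly. Their poses are not given: they have to be found in the camera images.
- engine: Black toy fire engine, rigid, 120 long (x, cab at +x) x 50 wide (y) x 70 high, 0.2 to 0.4 kg. Origin: centre of its underside (wheel bottoms), z up. Flat body sides 44 apart, 10 to 46 above the origin; grip across y at x = -20 to 20, clear of the wheels (x = +-37, radius 14). Cab (x 22 to 60) 66 high, ladder top 52. Starts on the flap, 107 above the bench.
- mat: Blue parking mat with a white border line, fixed to the bench, 210 long (its x) x 150 wide (its y) x 4 thick. Origin: centre of its underside, on the bench; z up.
- puzzle_box: Wooden puzzle box, fixed, 190 x 190, rim 95 high. Origin: centre of its underside; z up. The well inside is 170 x 170, its floor 50 above the bench; keyhole inlay on the -x face. A flap 190 x 190 x 12 covers it, hinged along x on the +y rim; shut, its top is 107 above the bench.
- flap (a joint): Angle of the flap, rad: 0 shut (level), 1.57 upright, 1.9 end stop leaning back past upright. The hinge is stiff: the flap stays at any angle. About 2 to 3 N at the handle lifts it.
- flap_handle (a point): Centre of the flap's orange round crossbar handle: 44 long along the box's x (parallel to the hinge), 18 in diameter, 32 above the flap's top face, 22 from its free (-y) edge; 168 from the hinge line along the flap, 44 above its underside. Pinched at its two ends it turns between the fingers. Axes of the flap (those of the box when shut).
- flap_hinge (a point): Point on the hinge line of the flap, mid-length, at the box's +y rim, 95 above the bench; x along the hinge line. The flap opens by its -y edge rising and swinging over towards +y.
- key (a joint): Angle of the key knob about the vertical, rad: 0 when its white-tipped end points along the box's +x, positive counter-clockwise seen from above, stops at -1.6 and 1.6. Turns with about 0.06 N m and stays where it is left.
- key_grip (a point): On the key knob's axis (box centre), 78 above the bench, at half height of its bar grip: the bar is 90 long, 20 wide, from 64.5 to 91.5 above the bench, on a disc of radius 36. x points along the bar to the white tip, z up. Under the shut flap at the start.
- pointer (a point): White-tipped end of the key's bar, 45 from the axis, 78 above the bench. x points outward along the bar.
- mark (a point): Red mark on the lime green gear dial (radius 76, 4 thick, lying on the well's floor around the key), 62 from the key's axis, 55 above the bench. x points radially outward from the key's axis. Under the shut flap at the start. The dial is stiff and must not be turned.
- yellow_cylinder: Bystander: chunky yellow cylinder, 60 diameter, 75 high. Origin: centre of its underside.
- teether: Bystander: pink teether ring lying flat, 84 outside diameter, 15 high. Origin: centre of its underside.
- cup: Bystander: red stacking cup, 72 across the rim, 70 high. Origin: centre of its underside.
- wood_car: Bystander: wooden car with a green roof, 100 x 56 x 62. Origin: centre of its underside.

How it is judged:
By the outcome, as a careful person would: the job done as asked, in the order asked, and still so for the second after the job is handed in, with the robot touching nothing.
It also fails if it takes over 72 s, if anything falls off the work surface, if the arm or the gripper's body presses on something with over 40 N, if the wrist force passes 120 N, or if a joint passes its speed limit or range.

## Working session

There is one attempt and no reset: what is moved stays moved. The work goes in short steps, Python scripts to look and compute and a tool call to move; the robot and the scene stay as the last step left them, time stands still between calls to the robot, and variables do not carry over. Pictures are saved under pics/ and viewed, at most 10 in all, crops included, and the job is handed in when it is done.

Besides the shell and the picture viewer there is one more tool, called after "Call:" as a command line: name --pt "numbers of a row" for each row, then --argument value for the rest. arm_command: Moves the arm, as the interface text tells. Shifts and turns lie within -1 to 1; 1 stands for 0.2 m of shift or pi rad of turn. Its arguments: {"type":"object","properties":{"increments":{"type":"array","items":{"type":"array","items":{"type":"number","minimum":-1,"maximum":1}}},"fingers":{"type":"number"},"force":{"type":"number"}},"required":["increments"]}

```bash
mkdir -p pics; cat > h.py <<'E'
from plant import *
import numpy as np, cv2
from scipy.spatial.transform import Rotation as R
def ray(c,u,v,fish=False):
    x=(u-c["cx"])/c["fx"]; y=(v-c["cy"])/c["fy"]
    if fish:
        r=np.hypot(x,y); d=np.array([x/r*np.sin(r),y/r*np.sin(r),np.cos(r)]) if r>0 else np.array([0,0,1.])
    else: d=np.array([x,y,1.])
    T=np.array(c["T"]); return T[:3,3],T[:3,:3]@d
def onz(c,u,v,z,fish=False):
    o,d=ray(c,u,v,fish); return o+d*(z-o[2])/d[2]
def proj(c,p,fish=False):
    T=np.array(c["T"]); q=T[:3,:3].T@(np.array(p)-T[:3,3])
    if fish:
        r=np.hypot(q[0],q[1]); th=np.arctan2(r,q[2]); return c["cx"]+c["fx"]*th*q[0]/r, c["cy"]+c["fy"]*th*q[1]/r
    return c["cx"]+c["fx"]*q[0]/q[2], c["cy"]+c["fy"]*q[1]/q[2]
def save(c,n): cv2.imwrite(f"pics/{n}.png",c["image"][:,:,::-1])
def rel(p,rot):
    "increments (units) from current measured pose to world p, Rotation rot"
    s=read_state(); r0=R.from_rotvec(s["orientation"])
    return np.r_[r0.inv().apply(np.array(p)-s["tool_pos"])/0.2,(r0.inv()*rot).as_rotvec()/np.pi]
E
python3 - <<'E'
from h import *
ims=[]
for n in("scene","side","wrist"):
    c=read_camera(n); save(c,n+"0"); print(n,c["fx"],c["cx"],c["cy"],np.round(c["T"],3).tolist()); ims.append(c["image"])
cv2.imwrite("pics/ab.png",cv2.resize(np.hstack(ims[:2])[:,:,::-1],(800,300)))
s=read_state();print(s["orientation"],s["tool_pos"],R.from_rotvec(s["orientation"]).as_matrix().round(3),s["opening"])
E
```

```text
scene 423.11332173272115 278.13518542942757 216.23458515043785 [[0.153, 0.579, -0.801, 1.43], [0.988, -0.071, 0.138, -0.142], [0.023, -0.812, -0.583, 0.697], [0.0, 0.0, 0.0, 1.0]]
side 543.7122202368968 278.8850079885885 212.16385597361287 [[1.0, 0.016, 0.008, 0.587], [0.006, -0.724, 0.69, -0.983], [0.017, -0.69, -0.724, 1.17], [0.0, 0.0, 0.0, 1.0]]
wrist 325.19226210127806 271.50286976557874 207.33084381536833 [[0.389, 0.889, 0.24, 0.167], [0.921, -0.375, -0.103, 0.58], [-0.002, 0.261, -0.965, 0.384], [0.0, 0.0, 0.0, 1.0]]
[-6.23792961e-01 -3.07861626e+00  2.09367677e-03] [0.23343579 0.55254906 0.40392019] [[-0.921  0.389 -0.001]
 [ 0.389  0.921 -0.001]
 [ 0.    -0.001 -1.   ]] 0.09303546026145187
```

View pics/scene0.png

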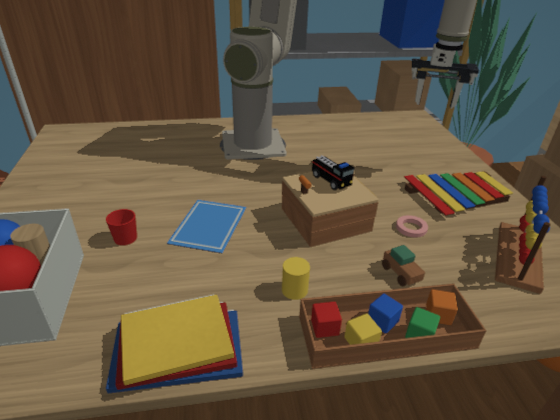

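View pics/side0.png

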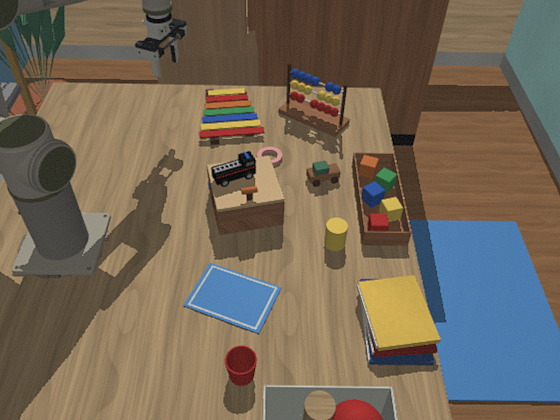

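The scene view shows the mat at (208,225), the box at (328,205) with the black engine at (332,172) and the orange handle at (305,183). In the side view the engine is at (233,170), the handle at (248,190) and the mat at (233,297).

```bash
python3 - <<'E'
from h import *
cs=read_camera("side"); cc=read_camera("scene")
for n,c in(("side",cs),("scene",cc)):
    h=cv2.cvtColor(c["image"],cv2.COLOR_RGB2HSV)
    m=cv2.inRange(h,(100,120,80),(118,255,255))
    m[:, :]=cv2.morphologyEx(m,cv2.MORPH_CLOSE,np.ones((5,5)))
    k,l,st,ce=cv2.connectedComponentsWithStats(m)
    tgt=(233,297) if n=="side" else (208,225)
    i=l[tgt[1],tgt[0]]; cnt=cv2.findContours((l==i).astype(np.uint8),0,2)[0][0]
    P=np.array([onz(c,u,v,0.004)[:2] for u,v in cnt[:,0]],np.float32)
    rc=cv2.minAreaRect(P); print(n,"mat",rc)
    o=cv2.inRange(h,(5,170,110),(16,255,255)); bx=(238,178,262,202) if n=="side" else (294,172,316,198)
    ys,xs=np.nonzero(o[bx[1]:bx[3],bx[0]:bx[2]]); print("handle px",xs.mean()+bx[0],ys.mean()+bx[1],len(xs))
    u,v=xs.mean()+bx[0],ys.mean()+bx[1]; print("handle",onz(c,u,v,0.137))
    for a in ray(c,u,v): print(a)
a=cs["image"][140:240,190:300]; b=cc["image"][145:245,270:380]
im=np.hstack([cv2.resize(x,None,fx=3.6,fy=3.6,interpolation=2) for x in(a,b)])
cv2.imwrite("pics/crop1.png",im[:,:,::-1]); print(im.shape)
E
```

```text
side mat ((0.4833762049674988, -0.17309238016605377), (0.1489797979593277, 0.2083689272403717), 68.17875671386719)
handle px 248.92592592592592 188.44444444444446 27
handle [0.51685192 0.08930724 0.137     ]
[ 0.58737661 -0.98277498  1.16975464]
[-0.04744003  0.72116047 -0.69470589]
scene mat ((0.48958244919776917, -0.17260447144508362), (0.14787280559539795, 0.2075675129890442), 68.41524505615234)
handle px 305.7090909090909 181.36363636363637 55
handle [0.51680208 0.08431026 0.137     ]
[ 1.42957171 -0.14211495  0.69671763]
[-0.83863129  0.20803416 -0.5142554 ]
(360, 792, 3)
```

View pics/crop1.png

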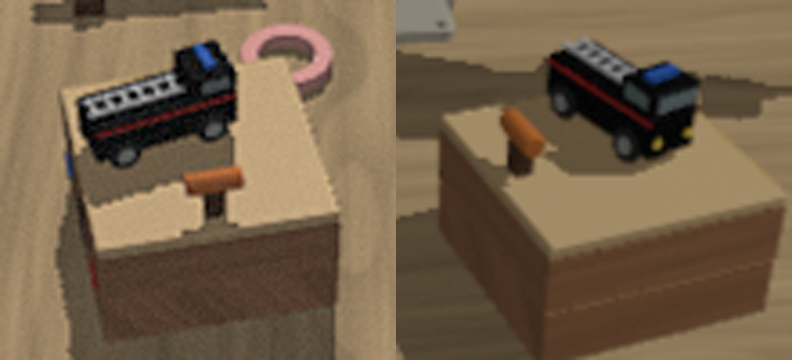

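```bash
python3 - <<'E'
from h import *
cs=read_camera("side"); cc=read_camera("scene")
S=lambda x,y:(190+x/3.6,140+y/3.6); C=lambda x,y:(270+(x-396)/3.6,145+y/3.6)
for n,c,f,pts in(("side",cs,S,dict(ml=(97,250),pl=(338,213),mb=(62,90),pb=(292,62),w1=(124,166),w2=(216,139),hl=(184,185),hr=(243,180))),("scene",cc,C,dict(pl=(550,250),ml=(440,115),pb=(785,200),w1=(566,117),w2=(628,160)))):
    g={k:onz(c,*f(*p),0.137 if k[0]=="h" else 0.107)[:2] for k,p in pts.items()}
    for k in g: print(n,k,g[k].round(4))
    ang=lambda a,b:np.degrees(np.arctan2(*(g[b]-g[a])[::-1])).round(1)
    print("box yaw",ang("ml","pl"),ang("pl","pb")-90,"engine",ang("w1","w2"), np.linalg.norm(g["w2"]-g["w1"]),np.linalg.norm(g["pl"]-g["ml"]))
    y=np.radians(ang("w1","w2")); print("engine c",(g["w1"]+g["w2"])/2+0.024*np.array([-np.sin(y),np.cos(y)]))
    if n=="side": print("handle yaw",ang("hl","hr"),"box c",sum(g[k] for k in("ml","pl","mb","pb"))/4)
    else: print("box c",(g["ml"]+g["pb"])/2)
E
```

```text
side ml [0.432  0.0366]
side pl [0.6132 0.0801]
side mb [0.3883 0.2166]
side pb [0.5751 0.2563]
side w1 [0.4454 0.1283]
side w2 [0.5161 0.1611]
side hl [0.4961 0.0773]
side hr [0.5405 0.0838]
box yaw 13.5 12.200000000000003 engine 24.9 0.0779512453852448 0.18635660151143169
engine c [0.47063247 0.16645835]
handle yaw 8.3 box c [0.50212764 0.14738138]
scene pl [0.6219 0.0815]
scene ml [0.4372 0.0369]
scene pb [0.5824 0.2606]
scene w1 [0.4513 0.1323]
scene w2 [0.5173 0.1635]
box yaw 13.6 12.400000000000006 engine 25.3 0.07298127590303613 0.18993587106615425
engine c [0.4740434  0.16961251]
box c [0.50980286 0.14878273]
```

```bash
cat >> h.py <<'E'
def down(psi):
    "tool pointing down, finger line (tool y) at world angle psi deg"
    a=np.radians(psi); return R.from_matrix(np.array([[-np.sin(a),np.cos(a),0],[np.cos(a),np.sin(a),0],[0,0,-1.]]).T)
def chain(wps):
    "shift/turn of each call from the previous waypoint, in move units"
    s=read_state(); p,r=np.array(s["tool_pos"]),R.from_rotvec(s["orientation"])
    for q,rq in wps:
        print(np.r_[r.inv().apply(np.array(q)-p)/0.2,(r.inv()*rq).as_rotvec()/np.pi].round(3).tolist()); p,r=np.array(q),rq
E
python3 - <<'E'
from h import *
chain([([.36,.35,.43],down(115)),([.472,.168,.42],down(115))])
E
```

```text
[-0.977, -0.687, -0.127, -0.0, -0.0, -0.266]
[-0.123, -1.061, 0.05, 0.0, 0.0, 0.0]
```

Call:
arm_command --pt "-0.2 -0.14 -0.03 0 0 -0.055" --pt "-0.4 -0.28 -0.06 0 0 -0.11" --pt "-0.6 -0.42 -0.09 0 0 -0.165" --pt "-0.8 -0.56 -0.12 0 0 -0.22" --pt "-0.98 -0.69 -0.13 0 0 -0.266" --fingers -1

```text
t: 0.98
tool_pos: [0.3611, 0.3478, 0.4314]
orientation: [-0.687, 3.064, 0.001]
force: [-0.6, 0.5, -0.3]
opening: 0.0932
gripper_force: 0.0
```

Call:
arm_command --pt "-0.03 -0.25 0.01 0 0 0" --pt "-0.06 -0.5 0.02 0 0 0" --pt "-0.09 -0.75 0.04 0 0 0" --pt "-0.12 -1 0.05 0 0 0" --pt "-0.12 -1 0.05 0 0 0"

```text
t: 1.6
tool_pos: [0.4678, 0.1755, 0.4205]
orientation: [0.672, -3.069, 0.001]
force: [-0.9, 1.3, -0.6]
opening: 0.0929
gripper_force: 0.0
```

```bash
python3 - <<'E'
from h import *
s=read_state(); print(s["t"],s["tool_pos"],R.from_rotvec(s["orientation"]).as_matrix().round(3).tolist(),s["force"])
c=read_camera("wrist"); save(c,"w1"); print(np.round(c["T"],3).tolist())
im=c["image"][:,:,::-1].copy()
def rect(p,yaw,lx,ly,z):
    a=np.radians(yaw); 
    q=[proj(c,[p[0]+np.cos(a)*x-np.sin(a)*y,p[1]+np.sin(a)*x+np.cos(a)*y,z],True) for x,y in((lx,ly),(lx,-ly),(-lx,-ly),(-lx,ly))]
    cv2.polylines(im,[np.int32(np.round(q))],True,(0,255,0) if ly>.03 else (255,0,255),1)
rect((.472,.168),25,.06,.022,.153); rect((.506,.148),13,.095,.095,.107)
cv2.imwrite("pics/w1o.png",cv2.resize(im,(800,600)))
E
```

```text
1.6 [0.46775252 0.17551314 0.42049245] [[-0.908, -0.418, -0.0], [-0.418, 0.908, -0.001], [0.0, -0.001, -1.0]] [-0.92651892  1.25872772 -0.5842311 ]
[[-0.418, 0.877, 0.237, 0.402], [0.908, 0.404, 0.108, 0.145], [-0.001, 0.26, -0.966, 0.401], [0.0, 0.0, 0.0, 1.0]]
```

View pics/w1o.png

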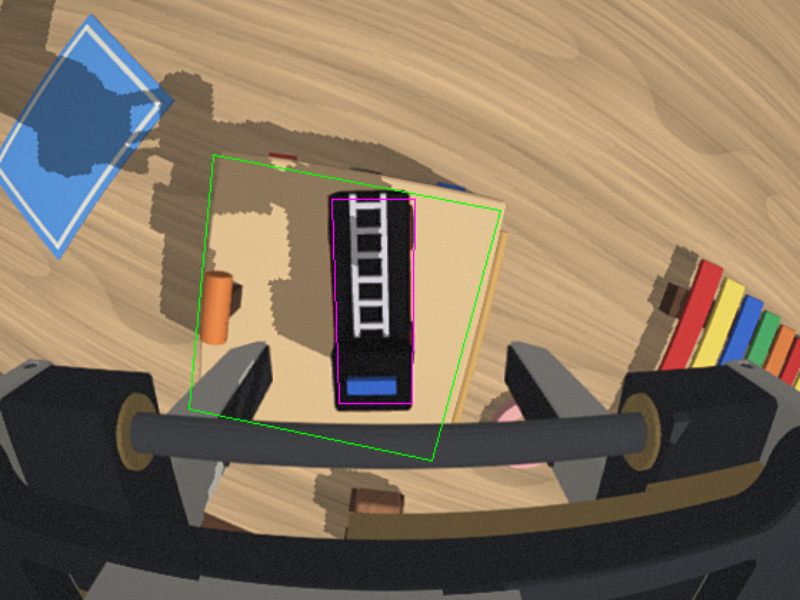

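The wrist view shows the engine aligned with the fingers: its ladder runs from (368,195) to (370,335) in the enlarged picture, and its cab is at (372,385). The handle is at (218,308), and the box outline sits a few pixels off my overlay.

```bash
python3 - <<'E'
from h import *
c=read_camera("wrist"); k=560/800
f=lambda u,v,z:onz(c,u*k,v*k,z,True)[:2]
im=c["image"].astype(int); m=(im.min(2)>150)
r=m[135:236,238:278]; 
for a,b in((0,25),(75,100)):
    ys,xs=np.nonzero(r[a:b]); print(len(xs),"ladder",onz(c,xs.mean()+238,(a+b)/2+135,.159,True)[:2])
h=cv2.cvtColor(c["image"],cv2.COLOR_RGB2HSV)
b=cv2.inRange(h,(105,150,100),(125,255,255))[255:285,235:290]; ys,xs=np.nonzero(b); print("light",onz(c,xs.mean()+235,ys.mean()+255,.175,True)[:2])
print("rear",f(372,193,.153),"sides rear",f(332,215,.153),f(413,215,.153), "front",f(335,408,.173),f(411,408,.173))
o=cv2.inRange(h,(5,170,110),(16,255,255))[185:245,130:170].astype(np.uint8); ys,xs=np.nonzero(o)
rc=cv2.minAreaRect(np.array([onz(c,x+130,y+185,.143,True)[:2] for x,y in zip(xs,ys)],np.float32)); print("handle",rc)
print("box corners",f(214,155,.107),f(505,203,.107),f(203,395,.107))
s=np.array(c["T"]);
# mat
b=cv2.morphologyEx(cv2.inRange(h,(98,110,50),(118,255,255)),cv2.MORPH_CLOSE,np.ones((7,7)))
for u,v in((90,14),(174,100),(58,259)): print("mat corner",f(u,v,.004))
E
```

```text
232 ladder [0.42387838 0.14414192]
286 ladder [0.47672707 0.16857924]
light [0.50702066 0.18290125]
rear [0.41445873 0.14310036] sides rear [0.43398882 0.12845341] [0.41599618 0.16781436] front [0.5282875  0.17249282] [0.5103383  0.21076495]
handle ((0.5169406533241272, 0.08203944563865662), (0.045255258679389954, 0.01803695037961006), 13.357970237731934)
box corners [0.43449825 0.03663778] [0.38573933 0.22195046] [0.60123535 0.08605199]
mat corner [ 0.35909565 -0.1995204 ]
mat corner [ 0.41325667 -0.06071507]
mat corner [ 0.6068859  -0.13890302]
```

```bash
python3 - <<'E'
from h import *
chain([([.469,.1655,.304],down(114.8)),([.469,.1655,.384],down(114.8)),([.477,-.02,.384],down(91)),([.484,-.171,.36],down(68.1)),([.484,-.171,.24],down(68.1))])
E
```

```text
[0.015, -0.062, 0.584, 0.0, -0.0, 0.0]
[0.0, 0.0, -0.4, 0.0, 0.0, 0.0]
[0.353, -0.859, 0.0, 0.0, 0.0, 0.132]
[-0.022, -0.755, 0.12, 0.0, 0.0, 0.127]
[0.0, 0.0, 0.6, 0.0, 0.0, 0.0]
```

Call:
arm_command --pt "0.015 -0.062 0.12 0 0 0" --pt "0.015 -0.062 0.26 0 0 0" --pt "0.015 -0.062 0.4 0 0 0" --pt "0.015 -0.062 0.52 0 0 0" --pt "0.015 -0.062 0.584 0 0 0"

```text
t: 2.33
tool_pos: [0.4681, 0.1668, 0.3027]
orientation: [0.682, -3.065, -0.0]
force: [0.6, 0.5, 1.1]
opening: 0.0933
gripper_force: 0.0
```

Call:
arm_command --pt "0 0 0 0 0 0" --pt "0 0 0 0 0 0" --pt "0 0 0 0 0 0" --pt "0 0 0 0 0 0" --pt "0 0 0 0 0 0" --fingers 1 --force 25

```text
t: 2.95
tool_pos: [0.4692, 0.1656, 0.3043]
orientation: [-0.679, 3.067, 0.0]
force: [0.2, 0.1, 0.2]
opening: 0.0473
gripper_force: 0.0
```

Not yet closed; hold once more, then lift.

Call:
arm_command --pt "0 0 0 0 0 0" --pt "0 0 0 0 0 0" --pt "0 0 0 0 0 0" --pt "0 0 0 0 0 0" --pt "0 0 0 0 0 0"

```text
t: 3.58
tool_pos: [0.4691, 0.1656, 0.3041]
orientation: [-0.679, 3.067, -0.0]
force: [0.0, -1.3, 3.1]
opening: 0.0438
gripper_force: 24.9
```

Call:
arm_command --pt "0 0 -0.04 0 0 0" --pt "0 0 -0.12 0 0 0" --pt "0 0 -0.22 0 0 0" --pt "0 0 -0.32 0 0 0" --pt "0 0 -0.4 0 0 0"

```text
t: 4.2
tool_pos: [0.4691, 0.1657, 0.3856]
orientation: [-0.679, 3.066, 0.0]
force: [-0.2, -0.1, -3.7]
opening: 0.044
gripper_force: 24.9
```

Call:
arm_command --pt "0.06 -0.14 0 0 0 0.022" --pt "0.13 -0.32 0 0 0 0.048" --pt "0.21 -0.5 0 0 0 0.076" --pt "0.29 -0.69 0 0 0 0.105" --pt "0.353 -0.86 0 0 0 0.132"

```text
t: 4.82
tool_pos: [0.4775, -0.0215, 0.3845]
orientation: [-0.028, 3.141, -0.0]
force: [0.4, 0.5, -3.0]
opening: 0.0437
gripper_force: 24.9
```

Call:
arm_command --pt "0 -0.19 0.02 0 0 0.032" --pt "-0.01 -0.38 0.05 0 0 0.064" --pt "-0.02 -0.56 0.08 0 0 0.094" --pt "-0.022 -0.69 0.11 0 0 0.116" --pt "-0.022 -0.755 0.12 0 0 0.127"

```text
t: 5.45
tool_pos: [0.4851, -0.1721, 0.3598]
orientation: [-0.594, -3.084, -0.0]
force: [0.5, 0.3, -3.7]
opening: 0.0439
gripper_force: 24.9
```

```bash
python3 - <<'E'
from h import *
s=read_state(); print(s["t"],s["tool_pos"],s["opening"],s["force"])
c=read_camera("wrist"); save(c,"w2"); 
cv2.imwrite("pics/w2o.png",cv2.resize(c["image"][:,:,::-1],(800,600)))
for n in("side","scene"): save(read_camera(n),n+"2")
E
```

```text
5.45 [ 0.48505376 -0.17211905  0.35980873] 0.0438729429795805 [ 0.4561317   0.3150399  -3.67651323]
```

View pics/w2o.png

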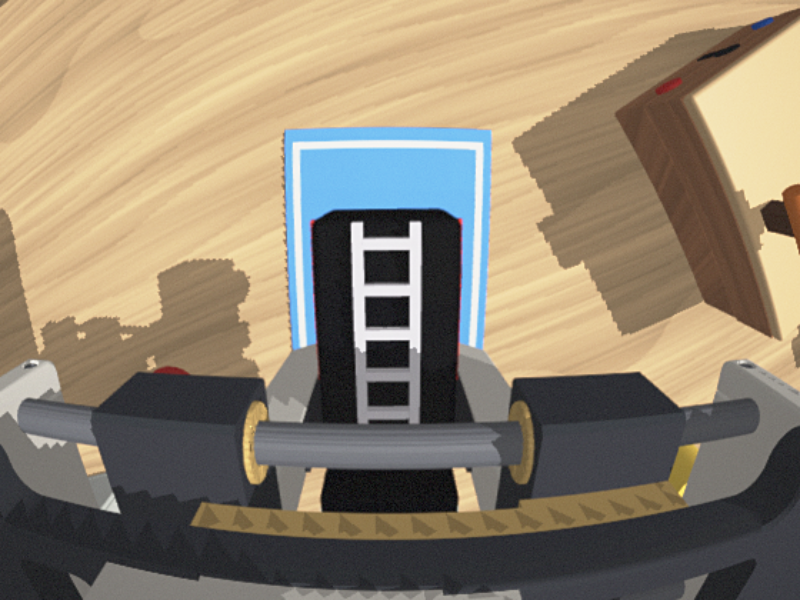

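The view shows the engine held over the mat, lined up with it. The mat's rear corners are at (285,129) and (491,131), and the engine's rear edge is at (387,210).

```bash
python3 - <<'E'
from h import *
c=read_camera("wrist"); k=.7
f=lambda u,v,z:onz(c,u*k,v*k,z,True)[:2]
A,B=f(285.5,129.5,.004),f(491,131,.004); d=A-B; print(A,B,np.linalg.norm(d),np.degrees(np.arctan2(*d[::-1])))
a=np.radians(-21.9); x=np.array([np.cos(a),np.sin(a)]); print("mat c",(A+B)/2+.105*x)
# side lines: left/right edges near row 340
print(f(291,345,.004),f(485,345,.004))
r=f(387,209,.209); print("rear",r,"engine c",r+.060*x, "ladder",f(388.5,226,.212),f(388,405,.212))
s=read_state(); print(s["tool_pos"])
E
```

```text
[ 0.35942658 -0.20071303] [ 0.41518821 -0.0630471 ] 0.14853036591012594 -112.05042586282418
mat c [ 0.4847302  -0.17104378]
[ 0.51152951 -0.26336628] [ 0.56777092 -0.12162865]
rear [ 0.4275222  -0.14848327] engine c [ 0.48319237 -0.17086253] ladder [ 0.43186158 -0.14975475] [ 0.48307503 -0.17021099]
[ 0.4853408  -0.17046539  0.36021847]
```

Call:
arm_command --pt "0 0 0.15 0 0 0" --pt "0 0 0.34 0 0 0" --pt "0 0 0.54 0 0 0" --pt "0 0 0.68 0 0 0" --pt "0 0 0.74 0 0 0"

```text
t: 6.28
tool_pos: [0.4848, -0.1696, 0.2105]
orientation: [-0.586, -3.084, -0.001]
force: [0.1, 0.2, -3.1]
opening: 0.0435
gripper_force: 24.9
```

Call:
arm_command --pt "0 0 0.015 0 0 0" --pt "0 0 0.03 0 0 0" --pt "0 0 0.042 0 0 0" --pt "0 0 0.05 0 0 0" --pt "0 0 0.05 0 0 0"

```text
t: 6.9
tool_pos: [0.4853, -0.1711, 0.2021]
orientation: [0.59, 3.085, -0.0]
force: [0.4, 0.1, -3.1]
opening: 0.0441
gripper_force: 24.9
```

Call:
arm_command --pt "0 0 0.004 0 0 0" --pt "0 0 0.008 0 0 0" --pt "0 0 0.008 0 0 0" --pt "0 0 0.008 0 0 0" --pt "0 0 0.008 0 0 0"

```text
t: 7.52
tool_pos: [0.4854, -0.1711, 0.2011]
orientation: [0.59, 3.085, -0.0]
force: [-3.4, 1.9, 5.0]
opening: 0.0435
gripper_force: 24.9
```

Call:
arm_command --pt "0 0 0 0 0 0" --pt "0 0 0 0 0 0" --pt "0 0 0 0 0 0" --pt "0 0 0 0 0 0" --pt "0 0 0 0 0 0" --fingers -1

```text
t: 8.15
tool_pos: [0.4853, -0.171, 0.2003]
orientation: [0.59, 3.086, 0.0]
force: [0.8, -0.2, 0.1]
opening: 0.0894
gripper_force: 0.0
```

Call:
arm_command --pt "0 0 0 0 0 0" --pt "0 0 -0.05 0 0 0" --pt "0 0 -0.3 0 0 0" --pt "0 0 -0.6 0 0 0" --pt "0 0 -0.9 0 0 0"

```text
t: 8.78
tool_pos: [0.4849, -0.1708, 0.3829]
orientation: [0.59, 3.085, -0.0]
force: [0.4, -0.1, -0.7]
opening: 0.0932
gripper_force: 0.0
```

```bash
python3 - <<'E'
from h import *
s=read_state(); print(s["t"],s["q"],s["tool_pos"],s["opening"],s["force"])
c=read_camera("wrist"); save(c,"w3"); 
cv2.imwrite("pics/w3o.png",c["image"][:,:,::-1])
for n in("side","scene"): save(read_camera(n),n+"3")
E
```

```text
8.775 [-4.38422152e-01 -9.24763964e-02  1.75386181e+00  2.08587980e-05
  1.47978049e+00 -1.63147132e+00] [ 0.48491053 -0.17079987  0.38285501] 0.09317161152769811 [ 0.43672028 -0.07534372 -0.70961803]
```

View pics/w3o.png

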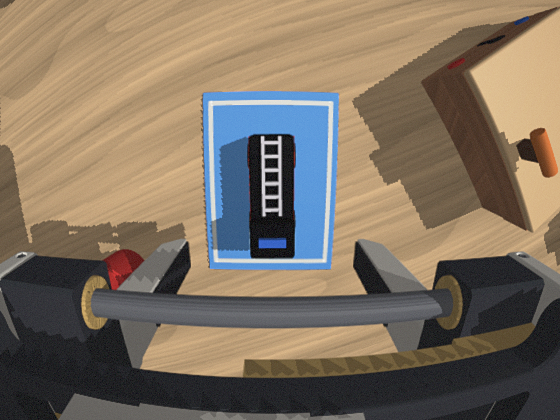

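The view shows the engine standing upright and released, along the middle of the mat: ladder at x=271, mat from x=205 to 335. The flap is still shut, so I go above the handle next.

```bash
python3 - <<'E'
from h import *
chain([([.505,-.04,.40],down(40)),([.517,.07,.38],down(13.4))])
E
```

```text
[0.155, 0.645, -0.072, 0.001, 0.003, 0.158]
[0.383, 0.399, 0.1, 0.0, 0.0, 0.148]
```

Call:
arm_command --pt "0.03 0.13 -0.03 0 0 0.032" --pt "0.06 0.26 -0.05 0 0 0.064" --pt "0.09 0.39 -0.07 0 0 0.095" --pt "0.12 0.52 -0.07 0 0 0.127" --pt "0.155 0.645 -0.07 0 0 0.158"

```text
t: 9.55
tool_pos: [0.5037, -0.0387, 0.3931]
orientation: [-1.334, -2.842, 0.001]
force: [0.3, -0.4, -0.2]
opening: 0.0931
gripper_force: 0.0
```

Call:
arm_command --pt "0.09 0.1 0.02 0 0 0.035" --pt "0.19 0.2 0.05 0 0 0.073" --pt "0.3 0.31 0.08 0 0 0.115" --pt "0.383 0.4 0.1 0 0 0.148" --pt "0.383 0.4 0.1 0 0 0.148"

```text
t: 10.18
tool_pos: [0.5157, 0.0717, 0.3727]
orientation: [-1.945, -2.464, 0.003]
force: [-1.1, -0.7, 0.2]
opening: 0.0933
gripper_force: 0.0
```

```bash
python3 - <<'E'
from h import *
s=read_state(); print(s["t"],s["q"],s["tool_pos"])
c=read_camera("wrist"); save(c,"w4"); 
h=cv2.cvtColor(c["image"],cv2.COLOR_RGB2HSV)
o=cv2.inRange(h,(5,170,90),(16,255,255)); u,v=proj(c,(.517,.082,.139),True); print("expect px",u,v)
n,l,st,ce=cv2.connectedComponentsWithStats(o)
for i in range(1,n):
    if st[i,4]>100:
        ys,xs=np.nonzero(l==i); rc=cv2.minAreaRect(np.array([onz(c,x,y,.143,True)[:2] for x,y in zip(xs,ys)],np.float32)); print(ce[i],st[i],rc)
chain([([.517,.082,.306],down(13.4))])
E
```

```text
10.175 [ 3.95317729e-02 -6.65321709e-02  1.74793339e+00  1.95440725e-04
  1.46299736e+00 -1.94561715e-01] [0.51571345 0.07167494 0.37271952]
expect px 277.646249148736 213.69762640499243
[277.71080369 215.29051383] [ 246  203   65   26 1518] ((0.5172175765037537, 0.08183746784925461), (0.04344214126467705, 0.01757454313337803), 13.472270965576172)
[0.053, 0.02, 0.336, -0.001, -0.0, 0.0]
```

Call:
arm_command --pt "0.053 0.02 0.06 0 0 0" --pt "0.053 0.02 0.15 0 0 0" --pt "0.053 0.02 0.25 0 0 0" --pt "0.053 0.02 0.32 0 0 0" --pt "0.053 0.02 0.335 0 0 0"

```text
t: 10.85
tool_pos: [0.5171, 0.0813, 0.3055]
orientation: [-1.949, -2.462, 0.003]
force: [0.4, -0.2, 0.0]
opening: 0.0934
gripper_force: 0.0
```

Call:
arm_command --pt "0 0 0 0 0 0" --pt "0 0 0 0 0 0" --pt "0 0 0 0 0 0" --pt "0 0 0 0 0 0" --pt "0 0 0 0 0 0" --fingers 1 --force 20

```text
t: 11.48
tool_pos: [0.5177, 0.0817, 0.3075]
orientation: [1.95, 2.463, 0.0]
force: [0.7, 0.6, 0.7]
opening: 0.0472
gripper_force: 0.0
```

Call:
arm_command --pt "0 0 0 0 0 0" --pt "0 0 0 0 0 0" --pt "0 0 0 0 0 0" --pt "0 0 0 0 0 0" --pt "0 0 0 0 0 0"

```text
t: 12.1
tool_pos: [0.5173, 0.0816, 0.3074]
orientation: [-1.949, -2.463, 0.002]
force: [-5.0, -1.5, 5.1]
opening: 0.0437
gripper_force: 20.0
```

```bash
python3 - <<'E'
from h import *
s=read_state(); print(s["t"],s["tool_pos"],R.from_rotvec(s["orientation"]).as_matrix().round(3)[:,1],s["force"])
a=np.radians(13.4); yb=np.array([-np.sin(a),np.cos(a),0]); r=np.hypot(.168,.044); f0=np.arctan2(.044,.168)
p0=np.array(s["tool_pos"]); h=lambda t:np.array([0,0,1])*r*np.sin(t+f0)-yb*r*np.cos(t+f0)
ths=np.radians(np.arange(0,106,5)); P=[p0+h(t)-h(0) for t in ths]
r0=R.from_rotvec(s["orientation"])
for k in range(0,len(ths)-5,5):
    print(np.degrees(ths[k+5]),[ (r0.inv().apply(P[k+j]-P[k])/.2).round(3).tolist() for j in range(1,6)])
print("TCP at 100:",P[-2],"105",P[-1])
E
```

```text
12.1 [0.51733333 0.08159166 0.30742459] [ 0.973  0.23  -0.001] [-5.04881752 -1.51226855  5.06440416]
25.0 [[0.022, -0.0, -0.072], [0.051, -0.0, -0.143], [0.086, -0.0, -0.21], [0.126, -0.001, -0.274], [0.172, -0.001, -0.334]]
50.0 [[0.051, -0.0, -0.056], [0.106, -0.0, -0.108], [0.166, -0.001, -0.154], [0.23, -0.001, -0.195], [0.297, -0.001, -0.231]]
75.0 [[0.07, -0.0, -0.029], [0.142, -0.0, -0.053], [0.216, -0.001, -0.069], [0.291, -0.001, -0.08], [0.367, -0.001, -0.083]]
100.0 [[0.076, -0.0, 0.003], [0.151, -0.0, 0.012], [0.225, -0.0, 0.028], [0.297, -0.001, 0.051], [0.367, -0.001, 0.079]]
TCP at 100: [0.46159693 0.31554857 0.42123177] 105 [0.45847346 0.32865955 0.41431209]
```

Call:
arm_command --pt "0.022 0 -0.072 0 0 0" --pt "0.051 0 -0.143 0 0 0" --pt "0.086 0 -0.21 0 0 0" --pt "0.126 0 -0.274 0 0 0" --pt "0.172 0 -0.334 0 0 0"

```text
t: 12.72
tool_pos: [0.509, 0.1157, 0.3746]
orientation: [-1.949, -2.462, 0.003]
force: [-4.6, -0.1, -5.2]
opening: 0.0437
gripper_force: 20.0
```

Call:
arm_command --pt "0.051 0 -0.056 0 0 0" --pt "0.106 0 -0.108 0 0 0" --pt "0.166 0 -0.154 0 0 0" --pt "0.23 0 -0.195 0 0 0" --pt "0.297 0 -0.231 0 0 0"

```text
t: 13.35
tool_pos: [0.495, 0.1734, 0.4206]
orientation: [-1.949, -2.462, 0.005]
force: [-7.9, -2.7, -5.0]
opening: 0.0439
gripper_force: 20.0
```

Call:
arm_command --pt "0.07 0 -0.029 0 0 0" --pt "0.142 0 -0.053 0 0 0" --pt "0.216 0 -0.069 0 0 0" --pt "0.291 0 -0.08 0 0 0" --pt "0.367 0 -0.083 0 0 0"

```text
t: 13.98
tool_pos: [0.4777, 0.2448, 0.4376]
orientation: [-1.948, -2.462, 0.007]
force: [-13.4, -6.0, 1.3]
opening: 0.0439
gripper_force: 20.0
```

Call:
arm_command --pt "0.076 0 0.003 0 0 0" --pt "0.151 0 0.012 0 0 0" --pt "0.225 0 0.028 0 0 0" --pt "0.297 0 0.051 0 0 0" --pt "0.367 0 0.079 0 0 0"

```text
t: 14.6
tool_pos: [0.4601, 0.3168, 0.4221]
orientation: [-1.946, -2.462, 0.006]
force: [-17.1, -4.9, 5.1]
opening: 0.0436
gripper_force: 20.0
```

```bash
python3 - <<'E'
from h import *
s=read_state(); print(s["t"],s["q"],s["tool_pos"],s["force"])
a=read_camera("scene"); b=read_camera("side"); save(a,"scene5"); save(b,"side5")
im=np.hstack([cv2.resize(x,None,fx=2,fy=2,interpolation=2) for x in(b["image"][60:270,150:350],a["image"][60:270,200:400])]); cv2.imwrite("pics/m5.png",im[:,:,::-1]); print(im.shape)
E
```

```text
14.6 [0.5105133  0.01429104 1.57837114 0.00200155 1.55420507 0.27748639] [0.46006429 0.31677239 0.42212349] [-17.12908283  -4.8859052    5.09393099]
(420, 800, 3)
```

View pics/m5.png

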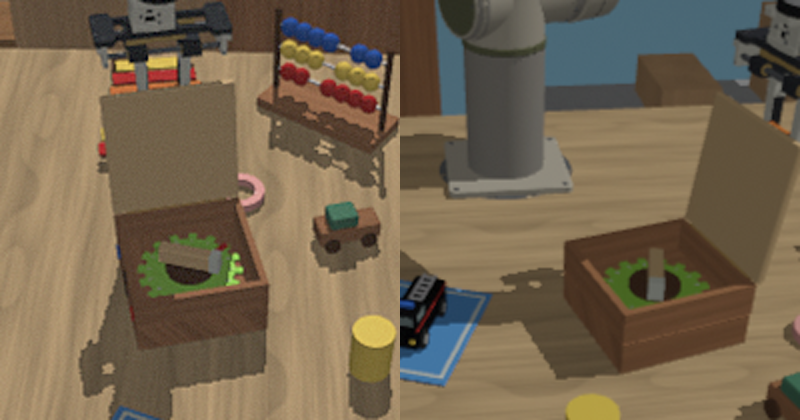

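The flap stands open and leans back past upright. In the well, the white key tip is at side-crop (215,262), and the red mark shows just past it at about (222,247). Now I release, retreat upward and look from above.

Call:
arm_command --pt "0 0 0 0 0 0" --pt "0 0 0 0 0 0" --pt "0 0 0 0 0 0" --pt "0 0 0 0 0 0" --pt "0 0 0 0 0 0" --fingers -1

```text
t: 15.32
tool_pos: [0.4626, 0.3158, 0.4213]
orientation: [1.95, 2.463, 0.0]
force: [-1.2, -0.1, -0.2]
opening: 0.0889
gripper_force: 0.0
```

Call:
arm_command --pt "0 0 -0.05 0 0 0" --pt "0 0 -0.15 0 0 0" --pt "0 0 -0.27 0 0 0" --pt "0 0 -0.38 0 0 0" --pt "0 0 -0.45 0 0 0"

```text
t: 15.95
tool_pos: [0.4625, 0.3159, 0.5141]
orientation: [1.949, 2.462, 0.005]
force: [-0.2, -0.3, 0.6]
opening: 0.093
gripper_force: 0.0
```

```bash
python3 - <<'E'
from h import *
s=read_state(); print(s["t"],s["tool_pos"],s["force"],s["opening"])
chain([([.500,.153,.48],down(13.4)),([.500,.153,.42],down(13.4))])
E
```

```text
15.95 [0.46251902 0.31587549 0.51414036] [-0.18291734 -0.30091847  0.56989465] 0.09297718584146143
[-0.836, -0.005, 0.17, 0.001, -0.0, -0.001]
[0.0, 0.0, 0.3, 0.0, 0.0, 0.0]
```

Call:
arm_command --pt "-0.2 0 0 0 0 0" --pt "-0.42 0 0 0 0 0" --pt "-0.63 0 0.1 0 0 0" --pt "-0.83 0 0.3 0 0 0" --pt "-0.84 0 0.4 0 0 0"

```text
t: 16.58
tool_pos: [0.5011, 0.1501, 0.4294]
orientation: [-1.953, -2.459, 0.003]
force: [-0.5, -0.5, 0.2]
opening: 0.0933
gripper_force: 0.0
```

```bash
python3 - <<'E'
from h import *
s=read_state(); print(s["t"],s["tool_pos"],s["force"],s["opening"])
c=read_camera("wrist"); save(c,"w6"); im=c["image"]; print(c["T"].round(3).tolist() if hasattr(c["T"],"round") else c["T"])
u,v=map(int,proj(c,(.5,.153,.06),True)); print(u,v)
x0,y0=max(0,u-150),max(0,v-110); x0=min(x0,260); y0=min(y0,200)
cv2.imwrite("pics/w6c.png",cv2.resize(im[y0:y0+220,x0:x0+300,::-1],None,fx=2.66,fy=2.66,interpolation=2)); print(x0,y0)
E
```

```text
16.575 [0.50114777 0.15012682 0.4294068 ] [-0.54581243 -0.54471671  0.23877962] 0.09329370531847411
[[0.974, 0.219, 0.057, 0.485], [0.226, -0.94, -0.255, 0.22], [-0.002, 0.261, -0.965, 0.409], [0.0, 0.0, 0.0, 1.0]]
271 184
121 74
```

View pics/w6c.png

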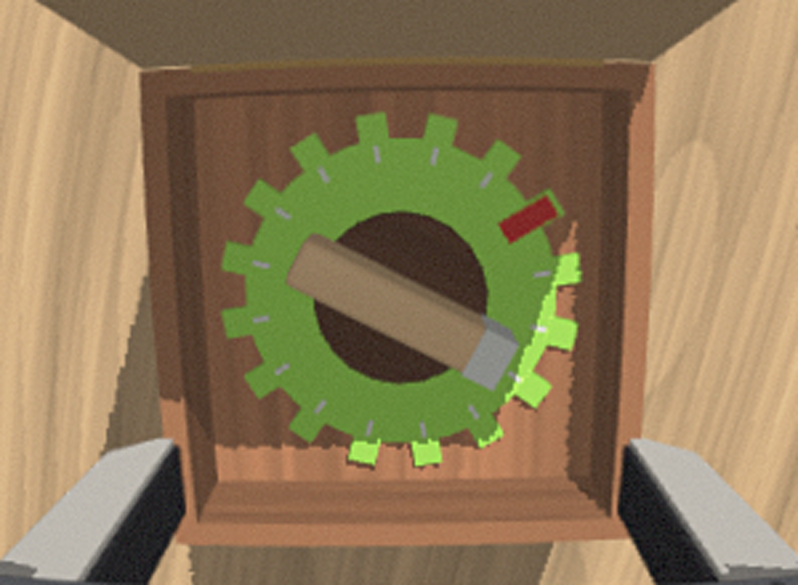

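The picture shows the open well, with the disc centre at (401,298) and the red mark at (529,219). The key bar runs from (302,257) to its white tip at (506,368).

```bash
cat >> h.py <<'E'
def measure(c,guess):
    "key centre from dark disc, bar line from white tip, mark from red; all world"
    h=cv2.cvtColor(c["image"],cv2.COLOR_RGB2HSV); u,v=map(int,proj(c,guess,True)); W=np.zeros(h.shape[:2],np.uint8); cv2.circle(W,(u,v),80,255,-1)
    red=cv2.bitwise_or(cv2.inRange(h,(0,190,60),(4,255,255)),cv2.inRange(h,(174,190,60),(180,255,255)))&W
    n,l,st,ce=cv2.connectedComponentsWithStats(red); i=1+np.argmax(st[1:,4]); mk=onz(c,*ce[i],.055,True)[:2]; print("mark",ce[i],st[i,4],mk)
    g=cv2.inRange(h,(35,100,60),(60,255,255))&W
    k=cv2.findContours(g,cv2.RETR_EXTERNAL,2)[0]; k=max(k,key=cv2.contourArea)
    P=np.array([onz(c,x,y,.054,True)[:2] for x,y in cv2.convexHull(k)[:,0]],np.float32); print("dial",cv2.minEnclosingCircle(P))
    return mk
E
python3 - <<'E'
from h import *
c=read_camera("wrist"); mk=measure(c,(.5,.153,.06))
f=lambda x,y,z:onz(c,121+x/2.66,74+y/2.66,z,True)[:2]
Q=[f(*p,.0915) for p in((315,234),(288,280),(491,390),(521,347))]; a,b=(Q[0]+Q[1])/2,(Q[2]+Q[3])/2
print("bar c",(a+b)/2,"len",np.linalg.norm(b-a),"w",np.linalg.norm(Q[0]-Q[1]),"ang",np.degrees(np.arctan2(*(b-a)[::-1])))
D=f(401,298,.0645); print("disc",D)
B=[f(*p,.095) for p in((141,70),(652,65),(612,540),(183,543))]; print("box",np.round(B,4).tolist(),sum(B)/4,np.degrees(np.arctan2(*(B[1]-B[0])[::-1])))
for C in(D,(a+b)/2,sum(B)/4): print("mark ang",np.degrees(np.arctan2(*(mk-C)[::-1])),np.linalg.norm(mk-C))
E
```

```text
mark [314.         163.33333333] 3 [0.538082   0.18729015]
dial ((0.5000320076942444, 0.1515633761882782), 0.07699857652187347)
bar c [0.50025093 0.15370339] len 0.08797533895974176 w 0.020105558680060767 ang -15.972114174892162
disc [0.49850201 0.15377428]
box [[0.3849, 0.2221], [0.5663, 0.2661], [0.6046, 0.0817], [0.4327, 0.0395]] [0.49714445 0.15236131] 13.625293674064526
mark ang 40.2575413706355 0.05186414018151049
mark ang 41.59895910852799 0.050589130672191306
mark ang 40.47156177044893 0.053813629679039486
```

```bash
python3 - <<'E'
from h import *
c=read_camera("wrist")
f=lambda x,y,z:onz(c,121+x/2.66,74+y/2.66,z,True)[:2]
C=np.array([.4995,.153])
m=f(529,219,.055); e1,e2=f(505,234,.055),f(553.5,204.5,.055)
h=cv2.cvtColor(c["image"],cv2.COLOR_RGB2HSV)[135:180,295:340]
M=((h[...,0]<8)|(h[...,0]>172))&(h[...,1]>170)
n,l,st,ce=cv2.connectedComponentsWithStats(M.astype(np.uint8)); i=1+np.argmax(st[1:,4]); m2=onz(c,295+ce[i][0],135+ce[i][1],.055,True)[:2]; print(ce[i]+[295,135],st[i])
for q in(m,m2): print(q,np.degrees(np.arctan2(*(q-C)[::-1])),np.linalg.norm(q-C))
print("axis of mark",np.degrees(np.arctan2(*(e2-e1)[::-1])))
s=read_state(); print(s["q"],s["tool_pos"])
chain([([.4995,.153,.33],down(74.2)),([.4995,.153,.254],down(74.2))])
E
```

```text
[319.86896552 158.47586207] [ 15  16  21  16 145]
[0.54289344 0.19738301] 45.64591186071964 0.06207126863610714
[0.54348817 0.19508048] 43.73026564221211 0.06087467404470238
axis of mark 45.44223756538094
[ 1.97901210e-01 -8.61865726e-02  1.66091307e+00  4.83468402e-04
  1.56869148e+00 -3.35991778e-02] [0.5007777  0.15273252 0.43069886]
[0.002, -0.005, 0.504, -0.0, -0.0, -0.339]
[0.0, 0.0, 0.38, 0.0, 0.0, 0.0]
```

Call:
arm_command --pt "0 0 0.05 0 0 -0.056" --pt "0 0 0.1 0 0 -0.112" --pt "0 0 0.15 0 0 -0.168" --pt "0 0 0.2 0 0 -0.224" --pt "0 0 0.25 0 0 -0.28"

```text
t: 17.35
tool_pos: [0.5014, 0.1539, 0.3832]
orientation: [0.703, 3.059, 0.003]
force: [1.0, -0.1, 0.3]
opening: 0.0929
gripper_force: 0.0
```

Call:
arm_command --pt "0 0 0.06 0 0 -0.03" --pt "0 0 0.13 0 0 -0.059" --pt "0 0 0.2 0 0 -0.059" --pt "0 0 0.26 0 0 -0.059" --pt "0 0 0.28 0 0 -0.059"

```text
t: 17.98
tool_pos: [0.5008, 0.1526, 0.3244]
orientation: [-0.43, -3.111, 0.0]
force: [0.6, 0.5, -0.1]
opening: 0.0926
gripper_force: 0.0
```

```bash
python3 - <<'E'
from h import *
s=read_state(); print(s["t"],s["tool_pos"],s["force"],s["q"])
chain([([.4995,.153,.258],down(74))])
c=read_camera("wrist"); save(c,"w7")
E
```

```text
17.975 [0.50083568 0.15263575 0.32443018] [ 0.58569164  0.49360057 -0.07487118] [ 1.97866894e-01 -2.31495453e-02  1.79582960e+00  2.19666725e-05
  1.36994208e+00 -1.09814131e+00]
[0.007, 0.0, 0.332, -0.0, -0.0, 0.001]
```

Call:
arm_command --pt "0.007 0 0.06 0 0 0" --pt "0.007 0 0.15 0 0 0" --pt "0.007 0 0.24 0 0 0" --pt "0.007 0 0.31 0 0 0" --pt "0.007 0 0.332 0 0 0"

```text
t: 18.65
tool_pos: [0.4991, 0.1526, 0.257]
orientation: [-0.429, -3.11, 0.001]
force: [-0.5, 0.9, 0.2]
opening: 0.093
gripper_force: 0.0
```

Call:
arm_command --pt "0 0 0 0 0 0" --pt "0 0 0 0 0 0" --pt "0 0 0 0 0 0" --pt "0 0 0 0 0 0" --pt "0 0 0 0 0 0" --fingers 1 --force 40

```text
t: 19.27
tool_pos: [0.4997, 0.1527, 0.2589]
orientation: [0.429, 3.112, 0.0]
force: [0.2, 0.4, -0.4]
opening: 0.0481
gripper_force: 0.0
```

Call:
arm_command --pt "0 0 0 0 0 0" --pt "0 0 0 0 0 0" --pt "0 0 0 0 0 0" --pt "0 0 0 0 0 0" --pt "0 0 0 0 0 0"

```text
t: 19.9
tool_pos: [0.4996, 0.1523, 0.2587]
orientation: [-0.429, -3.112, 0.002]
force: [-2.7, -5.3, 2.9]
opening: 0.0195
gripper_force: 39.9
```

Call:
arm_command --pt "0 0 0 0 0 -0.03" --pt "0 0 0 0 0 -0.065" --pt "0 0 0 0 0 -0.1" --pt "0 0 0 0 0 -0.135" --pt "0 0 0 0 0 -0.17"

```text
t: 20.52
tool_pos: [0.4996, 0.1522, 0.2587]
orientation: [0.412, -3.113, 0.002]
force: [-2.3, -5.6, 3.1]
opening: 0.0197
gripper_force: 39.9
```

Call:
arm_command --pt "0 0 0 0 0 -0.035" --pt "0 0 0 0 0 -0.07" --pt "0 0 0 0 0 -0.105" --pt "0 0 0 0 0 -0.14" --pt "0 0 0 0 0 -0.168"

```text
t: 21.15
tool_pos: [0.4996, 0.1521, 0.2587]
orientation: [1.209, -2.898, 0.002]
force: [-2.8, -6.2, 2.9]
opening: 0.0197
gripper_force: 39.9
```

Call:
arm_command --pt "0 0 0 0 0 0" --pt "0 0 0 0 0 0" --pt "0 0 0 0 0 0" --pt "0 0 0 0 0 0" --pt "0 0 0 0 0 0" --fingers -1

```text
t: 21.78
tool_pos: [0.4997, 0.1528, 0.2587]
orientation: [1.205, -2.901, -0.0]
force: [0.5, -0.1, -0.2]
opening: 0.0646
gripper_force: 0.0
```

Call:
arm_command --pt "0 0 0 0 0 0" --pt "0 0 -0.1 0 0 0" --pt "0 0 -0.3 0 0 0" --pt "0 0 -0.55 0 0 0" --pt "0 0 -0.8 0 0 0"

```text
t: 22.4
tool_pos: [0.4995, 0.1526, 0.4201]
orientation: [1.205, -2.901, -0.0]
force: [-0.0, 0.1, -0.6]
opening: 0.0928
gripper_force: 0.0
```

```bash
python3 - <<'E'
from h import *
s=read_state(); print(s["t"],s["tool_pos"],s["force"],s["opening"],s["q"])
c=read_camera("wrist"); save(c,"w8"); im=c["image"]
u,v=map(int,proj(c,(.4995,.153,.06),True)); x0,y0=min(max(0,u-150),260),min(max(0,v-110),200); print(u,v,x0,y0)
cv2.imwrite("pics/w8c.png",cv2.resize(im[y0:y0+220,x0:x0+300,::-1],None,fx=2.66,fy=2.66,interpolation=2))
E
```

```text
22.4 [0.49945694 0.15264561 0.42012209] [-0.00463192  0.07923973 -0.64830873] 0.09277337178550298 [ 1.98406594e-01 -8.68908189e-02  1.68071913e+00  2.25577674e-05
  1.54806425e+00 -2.16000321e+00]
272 189 122 79
```

View pics/w8c.png

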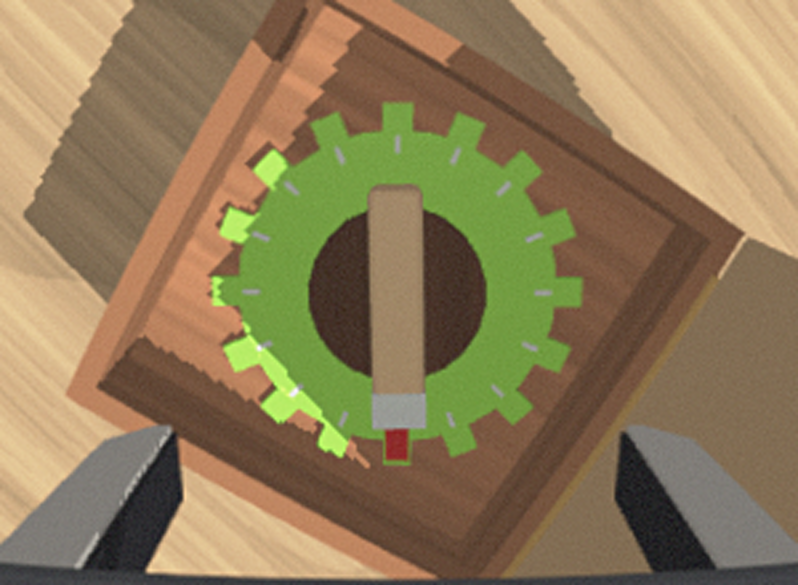

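The white tip at (399,412) is in line with the red mark at (397,446), and the gear teeth haven't moved. I'll check the angle error in numbers and take a last look at the whole scene.

```bash
python3 - <<'E'
from h import *
c=read_camera("wrist"); f=lambda x,y,z:onz(c,122+x/2.66,79+y/2.66,z,True)[:2]
A=lambda d:np.degrees(np.arctan2(*d[::-1])).round(1)
a,b=f(395.5,187,.0915),f(399.2,428,.0915); m=f(397,446,.055)
print("bar",A(b-a),np.linalg.norm(b-a),(a+b)/2,"mark",m,[(A(m-np.array(C)),np.linalg.norm(m-np.array(C)).round(4)) for C in((.4995,.153),(a+b)/2,f(397.5,292,.0645))])
a=read_camera("side")["image"][60:400,130:410]; b=read_camera("scene")["image"][60:400,150:430]
cv2.imwrite("pics/end.png",cv2.resize(np.hstack([a,b])[:,:,::-1],(800,486)))
E
```

```text
bar 46.0 0.09379353780246771 [0.50550943 0.15443573] mark [0.55495988 0.20351911] [(np.float64(42.3), np.float64(0.075)), (np.float64(44.8), np.float64(0.0697)), (np.float64(44.9), np.float64(0.0713))]
```

View pics/end.png

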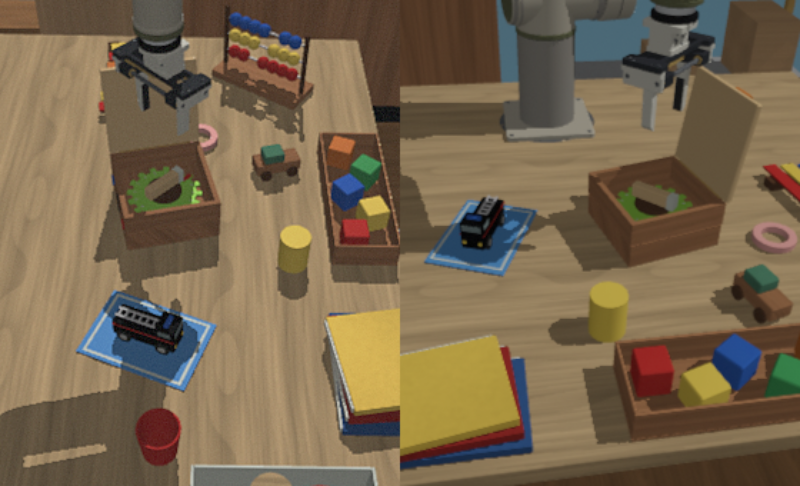

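The last picture shows the engine upright along the mat at (147,327), the flap open, and the toys where they were. The bar is at 46° and the mark at about 45°, so I'm handing the job in.

```bash
python3 -c "
from plant import *
print(close_job())"
```

```text
the job is handed in; nothing more can be done
None
```

The job is handed in, done in the order asked in about 22 s: the engine is on its wheels in the middle of the mat, the flap is open to about 100°, and the key's white tip is within about 1° of the red mark by my camera measurement.

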